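Lock the flow-cell window ring with a pin spanner

ROBOT

A 6-joint arm with a two-finger parallel gripper is mounted at the origin on the work surface. World frame = base frame: x ahead of the robot, y to its left, z up, the work surface at z = 0. Lengths are in m, angles in rad, forces in N, time in s.
With the tool pointing down it reaches from about 0.425 to 0.95 m from the base axis. Payload 3.5 kg.
Tool frame: the origin (TCP) lies midway between the tips of the shut fingers; the grasp point (between the pads) lies 19 mm behind it; z points along the fingers, y is the direction in which the jaws open and shut (so a half turn about z gives the same grasp; the last joint's range is limited). The gripper opens to 85 mm and grips with 20 to 120 N. Pads are 22 mm wide; open, the fingers measure 114 mm over their backs; the gripper's body (76 mm by 85 mm) begins 54 mm behind the grasp point. The pads swing forward as they close: fully open they stand 13 mm farther back than shut.
Start: joints at [-1.474, 0.286, 1.577, -0, 1.279, -0.15], TCP at [0.165, -0.655, 0.231] pointing down, gripper open.
Joint ranges: [-2.77, 2.77], [-0.9, 2.22], [0.21, 2.48], [-1.53, 4.67], [0.24, 2.81], [-2.84, 2.84]. Speed limits (rad/s): [2.79, 2.79, 3.14, 3.14, 3.14, 3.14].

INTERFACE

Orientations are given as a unit quaternion [x, y, z, w].
In Python, from plant import ctrl gives the robot as it stands.
- The arm moves only by the tool apply_moves, never from a script. Its argument "moves" is a list that holds one entry, the list of rows, each a list of 7 numbers: the shift along the tool's x, y, z in m, then the turn, a rotation vector about the tool's x, y, z in degrees, then the gripper's target within -1 to 1 (shut at 1, half-way at 0, fully open at -1). In form: [[[tx, ty, tz, ax, ay, az, hand], ...]]. A call has 1 to 12 rows; each row shifts and turns the pose as measured when the row begins, along the tool's axes as they then stand; what a row does not reach is not made up. A row lasts 1/10 s, in which the tool goes at most 50 mm and 8.59 degrees, less where a joint would pass 70% of its speed; a pose out of reach is approached as far as the arm can. A call with a gripper value outside its range is refused whole. The fingers move at their own pace and stop on an object; "force" is the grip in N (left out, the last holds). Time passes only in rows, so rows that do not move let the fingers close. It gives the time, the measured TCP pose, the force and the opening at its end, in the units of the state.
- ctrl.get_state(): the state, without advancing time (a new reading comes with each control period).
- ctrl.read_camera(name): name is "scene" or "side" or "wrist"; returns the picture (480x640x3 uint8, red, green, blue); there is no depth.
- ctrl.get_calibration(name): a dict with "camera_matrix" (3x3 intrinsics, pixels), "cam_to_world" (4x4, takes a point from camera to world coordinates). Camera axes: x right, y up, looking along -z (the intrinsics and any distortion apply to the point x, -y, -z); pixel columns grow to the right and rows downward; lengths in m; the calibration is good to about 2 mm. A picture is of the moment at which its call begins: read the wrist's pose just before it. get_calibration takes no time and is no camera call; for the wrist camera it gives the pose at the moment of the call.
- ctrl.sign_off(): hands the job in, once; it reports no verdict.
The state is a dict: "time": time; "qpos": joint angles; "dq": joint speeds; "joint_efforts": joint torques, N m; "eef_pos": TCP position; "tcp_rot": TCP orientation; "contact_force": force on the tool from outside, world axes, zero at the start; "wrist_torque": the same for the moment, N m; "opening": opening from 0.0 (shut) to 1.0 (fully open).
Only numpy, scipy, OpenCV 4.12 (cv2) and the standard library are available. Lean on these libraries where they do the work, as an engineer would, in place of code of your own. Each camera call takes 0.05 s, during which the arm holds its last target. There are 200 camera calls.

TASK

Lift the two-pin spanner out of its stand, engage its pins in the two holes of the ring sunk in the flow cell, and gently turn the ring clockwise (seen from above) until it comes up against its stop, fully home, without forcing it. Then put the spanner back upright in its stand, pins down in the two holes. Turn the ring only with the spanner, keep the fingers off the cell and the spanner off its glass window, and leave everything else on the bench where it is.

Things in the scene. Friction and masses are not known exactly. Their poses are not given: they have to be found in the camera images.
- cell: Flow cell: fixed white block 120 x 120 mm, 55 mm high, on a thin dark foot plate, with a small black box 30 mm long and 42 mm high on its +x side. In its top is a round recess, 68 mm across and 18 mm deep; the steel ring to be turned lies in it. Origin: centre of the underside, on the recess axis. z up.
- mouth (a point): Centre of the recess mouth, level with the block's top, axes as the cell's. The ring below it: 62 mm outside, 30 mm inside, 8 mm thick, flat top face with two opposite round blind holes, 8 mm across, 6.5 mm deep, each 23 mm from the axis. The ring's angle is not reported: at the start the line through the holes lies within 0.75 rad of the cell's x axis, either way.
- ring_axis (a point): Centre of the ring's top face when fully open, 51 mm above the cell's origin (a fixed point). Turned clockwise from above, the ring sinks 1 mm per 0.3 rad to a hard stop, 0.8 to 1.2 rad from its start. It takes 0.15 to 0.25 N m and stays where left; 0.4 to 0.5 N m shows the stop and is ample, over 1.2 N m forces it (stiff stop: take small steps). Pins sliding on it at under 6 N do not turn it.
- window: Glass disc 33 mm across in the middle of the ring; it sinks with the ring but does not turn. Origin: centre of its top face, always 3 mm below the ring's top face; axes as the cell's. Its height above the cell's origin: 48 mm with the ring fully open, 44 mm with the ring home against its stop.
- spanner: Steel two-pin spanner, about 0.13 kg, standing pins down. Origin midway between the two pin tips, z up. Two round pins, 5 mm thick, 14 mm clear below the bar, at x = -23 and +23 mm; bar 58 (x) x 14 (y) x 10 mm from z = 14 to 24 mm; above it a flat upright grip plate 30 (x) x 12 (y) mm from z = 24 to 75 mm, centred, to be pinched across its 12 mm.
- stand: Fixed black plastic block 90 (x) x 44 (y) mm, 30 mm high. Origin: centre of the underside. In its top two holes, 9 mm across and 18 mm deep, at x = -23 and +23 mm; the spanner stands in them with its bar on the block's top, its origin then 16 mm above the stand's origin. Either way round is right.
- spare_ring: bystander: loose steel ring 62 mm across, 8 mm high, lying flat; origin centre of underside
- beaker: bystander: clear plastic beaker 72 mm across, 85 mm high; origin centre of underside
- amber: bystander: amber bottle, 72 mm across, 150 mm high
- amber2: bystander: another such amber bottle
- white: bystander: white bottle, 70 mm across, 160 mm high
- driver: bystander: screwdriver lying flat
- dish: bystander: white dish 90 mm across, 14 mm high

How it is judged:
On the way, in this order (a step that is already met when the one before it is completed fails the run):
1. the spanner is lifted out of its stand (z of spanner in the frame of stand above 0.035 m and contact force between the fingers and spanner above 1 N), for 0.2 s.
2. both pins are at least 2 mm down in the ring's holes (horizontal distance between spanner and window below 0.005 m and z of spanner in the frame of window below 0.001 m and angle between spanner's own z axis and vertical below 0.12 rad), for 0.2 s.
3. the ring is turned fully home with the spanner in it (z of window in the frame of cell below 0.0446 m and horizontal distance between spanner and window below 0.006 m and z of spanner in the frame of window below 0.0025 m), for 0.2 s.
At the end, for the whole second after the job is handed in: The ring is home (window top no more than 44.6 mm above the cell's origin) and the spanner, released and at rest, stands upright in its stand: within 6 mm of its centre, pins down in the holes (origin 13 to 19 mm above the stand's origin), tilted under 0.1 rad, in line within 0.2 rad (z of window in the frame of cell below 0.0446 m and horizontal distance between spanner and stand below 0.006 m and z of spanner in the frame of stand between 0.013 and 0.019 m and angle between spanner's own z axis and vertical below 0.1 rad and angle between the x axis of spanner and the x axis of stand, either way round below 0.2 rad and linear speed of spanner below 0.02 m/s); the robot touches nothing.
It fails at once if the spanner is forced: more than 60 N between it and the cell with its ring (contact force between spanner and cell above 60 N).
It fails at once if the spanner presses on the glass window (over 2 N) (contact force between spanner and window above 2 N).
It fails at once if the fingers press on the cell or its ring (over 5 N) (contact force between the fingers and cell above 5 N).
It fails at once if a bystander is moved more than 20 mm (distance of any of spare_ring, beaker, amber, amber2, white, driver, dish from where it was at the start of the episode above 0.02 m).
It also fails if it takes over 72 s, if anything falls off the work surface, if the arm or the gripper's body presses on something with over 40 N, if the wrist force passes 120 N, or if a joint passes its speed limit or range.

## Working session

There is one attempt and no reset: what is moved stays moved. The work goes in short steps, Python scripts to look and compute and a tool call to move; the robot and the scene stay as the last step left them, time stands still between calls to the robot, and variables do not carry over. Pictures are saved under pics/ and viewed, about 8 in all and at most 12, crops included, and the job is handed in when it is done.

Besides the shell and the picture viewer there is one more tool, called after "Emit:" as a command line: name --argument value ..., lists and objects as JSON in quotes. apply_moves: Moves the arm, as the interface text tells. Its arguments: {"type":"object","properties":{"moves":{"type":"array","items":{"type":"array","items":{"type":"array","items":{"type":"number"}}}},"force":{"type":"number"}},"required":["moves"]}

```bash
ls; mkdir -p pics
cat > h.py <<'E'
import numpy as np, cv2
from plant import ctrl
from scipy.spatial.transform import Rotation as R
def snap(name,fn):
    c=ctrl.get_calibration(name); im=ctrl.read_camera(name)
    cv2.imwrite(f'pics/{fn}.png',cv2.cvtColor(im,cv2.COLOR_RGB2BGR)); np.savez(f'pics/{fn}.npz',K=c['camera_matrix'],T=c['cam_to_world'],d=np.array(c.get('distortion',c.get('dist_coeffs',[0,0,0,0,0])),float))
    return im,c
def px2w(fn,uv,z):
    f=np.load(f'pics/{fn}.npz');p=cv2.undistortPoints(np.array([[uv]],float),f['K'],f['d'])[0,0]
    T=f['T'];d=T[:3,:3]@np.array([p[0],-p[1],-1]);o=T[:3,3];return o+d*(z-o[2])/d[2]
def w2px(fn,P):
    f=np.load(f'pics/{fn}.npz');T=f['T'];q=(np.atleast_2d(P)-T[:3,3])@T[:3,:3]*[1,-1,-1]
    return cv2.projectPoints(q,np.zeros(3),np.zeros(3),f['K'],f['d'])[0][:,0]
E
python3 - <<'E'
from h import *
for n in ['scene','side','wrist']:
    im,c=snap(n,n+'0'); print(n,c.keys(),np.round(c['camera_matrix'],1).tolist(),np.round(c['cam_to_world'],3).tolist(),c.get('distortion'))
print(ctrl.get_state())
E
```

```text
pics
scene dict_keys(['camera_matrix', 'cam_to_world']) [[545.1, 0.0, 318.8], [0.0, 545.1, 242.7], [0.0, 0.0, 1.0]] [[-0.758, -0.39, 0.523, 1.181], [0.652, -0.453, 0.608, 0.776], [-0.0, 0.802, 0.598, 0.833], [0.0, 0.0, 0.0, 1.0]] None
side dict_keys(['camera_matrix', 'cam_to_world']) [[580.7, 0.0, 324.6], [0.0, 580.7, 238.6], [0.0, 0.0, 1.0]] [[-0.701, 0.459, -0.545, -0.106], [-0.713, -0.468, 0.523, 0.638], [-0.015, 0.755, 0.655, 0.869], [0.0, 0.0, 0.0, 1.0]] None
wrist dict_keys(['camera_matrix', 'cam_to_world']) [[354.5, 0.0, 318.0], [0.0, 354.5, 238.7], [0.0, 0.0, 1.0]] [[0.244, 0.935, 0.256, 0.228], [-0.97, 0.236, 0.063, -0.636], [-0.001, -0.263, 0.965, 0.371], [0.0, 0.0, 0.0, 1.0]] None
{'time': 0.15, 'qpos': array([-1.47398528e+00,  2.87008365e-01,  1.57780306e+00,  2.96164428e-05,
        1.27863061e+00, -1.49974286e-01]), 'dq': array([ 7.77088957e-04, -2.05977192e-03, -5.03983679e-03, -5.71271942e-05,
       -1.46027163e-03, -5.88821799e-04]), 'joint_efforts': array([-2.03209686e-05, -4.06604648e+01, -2.93141145e+01, -2.00779050e-04,
        3.95490497e-03, -2.56712006e-06]), 'eef_pos': array([ 0.16489786, -0.65403185,  0.23025454]), 'tcp_rot': array([ 9.92396881e-01,  1.23075483e-01,  3.87486179e-05, -9.23987649e-04]), 'contact_force': array([ 0.71336749, -0.02834748,  0.002005  ]), 'wrist_torque': array([-0.02355713, -0.07091268,  0.04690703]), 'opening': 1.0008509988115535}
```

View pics/scene0.png

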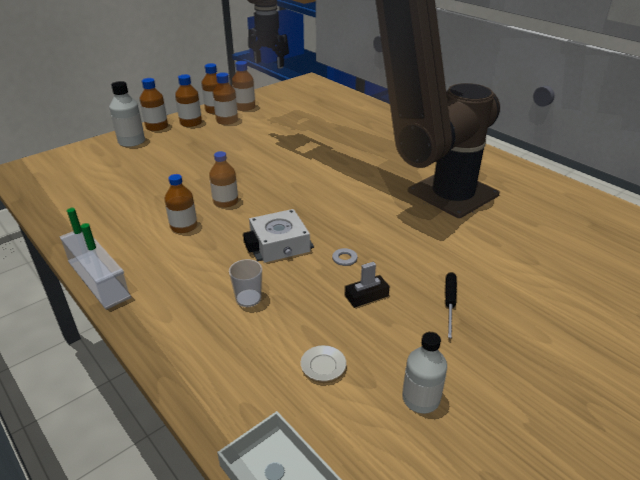

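View pics/wrist0.png

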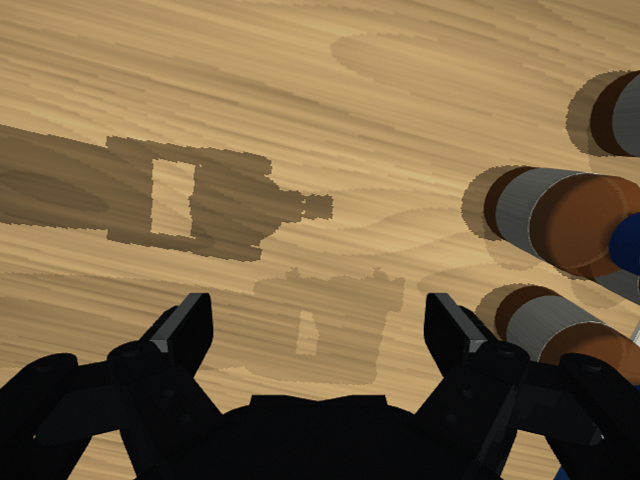

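The scene view shows the cell at about (278,235), spare ring (344,257), stand with spanner (367,288), beaker (247,284), dish (323,365), screwdriver (450,300) and white bottle (425,375). The wrist view shows only bench and bottles. Next: rough positions, plus enlarged crops.

Run:
```python
from h import *
for n,uv,z in [('cell top',(279,226),.055),('stand',(367,285),.03),('spanner top',(369,266),.091),('spare',(344,257),.008),('beaker',(249,300),0),('dish',(323,365),.01),('drv',(451,290),.01),('white',(423,400),0),('amber',(224,200),0),('amber2',(182,225),0)]:
    p=px2w('scene0',uv,z);print(n,p.round(3),np.hypot(*p[:2]).round(3), w2px('side0',p).round().tolist())
a=cv2.imread('pics/scene0.png')[195:315,225:405];b=cv2.imread('pics/side0.png')
a=cv2.resize(a,None,fx=4,fy=4,interpolation=cv2.INTER_CUBIC)
cv2.imwrite('pics/a.png',a)
```

```text
cell top [ 0.531 -0.131  0.055] 0.547 [[376.0, 222.0]]
stand [0.5  0.15 0.03] 0.523 [[291.0, 304.0]]
spanner top [0.505 0.157 0.091] 0.529 [[285.0, 282.0]]
spare [0.451 0.023 0.008] 0.452 [[354.0, 291.0]]
beaker [ 0.711 -0.009  0.   ] 0.711 [[282.0, 229.0]]
dish [0.714 0.246 0.01 ] 0.756 [[189.0, 281.0]]
drv [0.352 0.271 0.01 ] 0.444 [[298.0, 393.0]]
white [0.623 0.423 0.   ] 0.753 [[139.0, 357.0]]
amber [ 0.525 -0.401  0.   ] 0.661 [[448.0, 191.0]]
amber2 [ 0.678 -0.368  0.   ] 0.772 [[393.0, 172.0]]
```

View pics/side0.png

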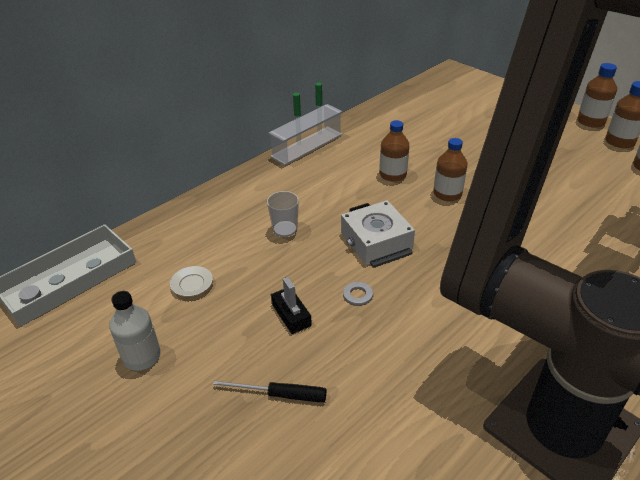

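View pics/a.png

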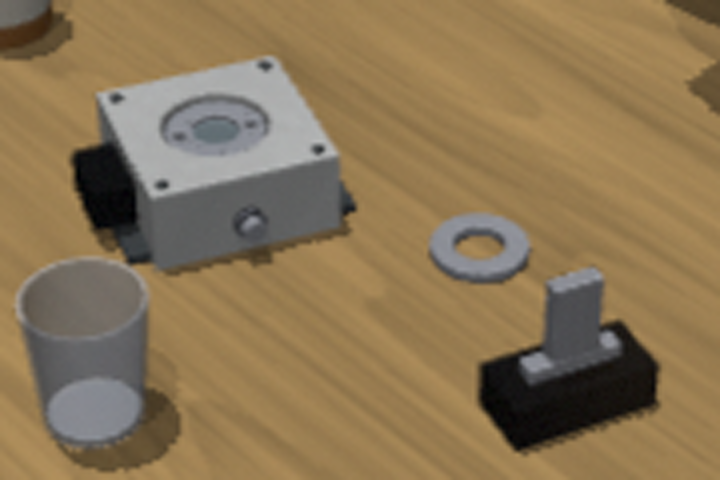

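The scene crop shows the cell's top corners with screws at (117,98), (265,66), (318,150), (163,184). The ring holes are at (179,136) and (251,124), and the stand's top and the spanner grip are visible. Side view: stand (291,308), cell (377,222), spare ring (358,293), clear of the path.

Run:
```python
from h import *
g=lambda u,v,z:px2w('scene0',(225+u/4-.375,195+v/4-.375),z)[:2]
sc=np.array([g(117,98,.055),g(265,66,.055),g(318,150,.055),g(163,184,.055)]);print(sc.round(4),sc.mean(0).round(4),[np.linalg.norm(sc[i]-sc[(i+1)%4]).round(4) for i in range(4)])
e=sc[0]+sc[3]-sc[1]-sc[2];print('cell yaw',np.degrees(np.arctan2(e[1],e[0])))
h=np.array([g(179,136,.051),g(251,124,.051)]);d=h[0]-h[1];print(h.round(4),h.mean(0),np.linalg.norm(d),np.degrees(np.arctan2(d[1],d[0])))
for z in(.091,):
  t=np.array([g(549,278,z),g(601,269,z)]);d=t[1]-t[0];print('grip',t.round(4),np.linalg.norm(d),np.degrees(np.arctan2(d[1],d[0])))
s=np.array([g(482,372,.03),g(620,325,.03),g(657,368,.03),g(520,412,.03)]);print('stand',s.round(4),s.mean(0));d=s[1]+s[2]-s[0]-s[3];print(np.linalg.norm(d)/2,np.degrees(np.arctan2(d[1],d[0])))
```

```text
[[ 0.5604 -0.1971]
 [ 0.4666 -0.1648]
 [ 0.4999 -0.0704]
 [ 0.5926 -0.104 ]] [ 0.5299 -0.1341] [np.float64(0.0993), np.float64(0.1001), np.float64(0.0986), np.float64(0.0985)]
cell yaw -19.446698303120098
[[ 0.5524 -0.1426]
 [ 0.5104 -0.1237]] [ 0.53139033 -0.1331438 ] 0.045996065031668934 -24.27630129192229
grip [[0.5123 0.1419]
 [0.4854 0.1548]] 0.029773291378796876 154.41655263596635
stand [[0.5434 0.1249]
 [0.4564 0.1466]
 [0.4675 0.1859]
 [0.5501 0.1623]] [0.5043574  0.15490932]
0.08779217580802422 165.05602165016398
```

```bash
cat >> h.py <<'E'
def yawrot(y): # tool down, tool x at yaw y (deg)
    return R.from_euler('z',y,degrees=True)*R.from_euler('x',180,degrees=True)
def plan(wps,hand,s=None,step=.048,ang=8.4,start=None):
    s=s or ctrl.get_state();p=np.array(s['eef_pos']);r=R.from_quat(s['tcp_rot']);rows=[]
    for pos,yaw in wps:
        pos=np.array(pos,float);q=yawrot(yaw);rv=(q*r.inv()).as_rotvec()
        n=int(max(np.ceil(np.linalg.norm(pos-p)/step),np.ceil(np.degrees(np.linalg.norm(rv))/ang),1))
        p0,r0=p,r
        for i in range(1,n+1):
            p1=p0+(pos-p0)*i/n;r1=R.from_rotvec(rv*i/n)*r0
            d=r.inv().apply(p1-p);a=np.degrees((r.inv()*r1).as_rotvec())
            rows.append([round(x,4)+0. for x in d]+[round(x,1)+0. for x in a]+[hand]);p,r=p1,r1
    print(len(rows));print(rows);return rows
def st():
    s=ctrl.get_state();r=R.from_quat(s['tcp_rot']);x=r.as_matrix()
    print('t',round(s['time'],2),'p',np.round(s['eef_pos'],4),'yaw',np.degrees(np.arctan2(x[1,0],x[0,0])).round(2),'zax',x[:,2].round(4),'F',np.round(s['contact_force'],2),'M',np.round(s['wrist_torque'],3),'op',round(s['opening'],3))
    return s
E
python3 - <<'E'
from h import *
plan([((.42,-.42,.28),60),((.5,-.1,.28),110),((.504,.155,.2),160)],-1)
E
```

```text
21
[[np.float64(0.0381), np.float64(-0.0206), np.float64(-0.0062), np.float64(0.0), np.float64(0.0), np.float64(-5.7), -1], [np.float64(0.0399), np.float64(-0.0167), np.float64(-0.0062), np.float64(0.0), np.float64(0.0), np.float64(-5.7), -1], [np.float64(0.0414), np.float64(-0.0126), np.float64(-0.0062), np.float64(0.0), np.float64(0.0), np.float64(-5.7), -1], [np.float64(0.0425), np.float64(-0.0084), np.float64(-0.0062), np.float64(0.0), np.float64(0.0), np.float64(-5.7), -1], [np.float64(0.0431), np.float64(-0.0041), np.float64(-0.0062), np.float64(0.0), np.float64(0.0), np.float64(-5.7), -1], [np.float64(0.0433), np.float64(0.0002), np.float64(-0.0062), np.float64(0.0), np.float64(0.0), np.float64(-5.7), -1], [np.float64(0.043), np.float64(0.0045), np.float64(-0.0062), np.float64(0.0), np.float64(0.0), np.float64(-5.7), -1], [np.float64(0.0424), np.float64(0.0088), np.float64(-0.0062), np.float64(0.0), np.float64(0.0), np.float64(-5.7), -1], [np.float64(0.0453), np.float64(-0.013), np.float64(0.0), np.float64(0.0), np.float64(0.0), np.float64(-7.1), -1], [np.float64(0.0466), np.f
[... 672 characters left out ...]
at64(0.0397), np.float64(0.0152), np.float64(0.0133), np.float64(0.0), np.float64(0.0), np.float64(-8.3), -1], [np.float64(0.0371), np.float64(0.0208), np.float64(0.0133), np.float64(0.0), np.float64(0.0), np.float64(-8.3), -1], [np.float64(0.0337), np.float64(0.0259), np.float64(0.0133), np.float64(0.0), np.float64(0.0), np.float64(-8.3), -1], [np.float64(0.0296), np.float64(0.0305), np.float64(0.0133), np.float64(0.0), np.float64(0.0), np.float64(-8.3), -1], [np.float64(0.0248), np.float64(0.0345), np.float64(0.0133), np.float64(0.0), np.float64(0.0), np.float64(-8.3), -1], [np.float64(0.0196), np.float64(0.0377), np.float64(0.0133), np.float64(0.0), np.float64(0.0), np.float64(-8.3), -1]]
```

Emit:
apply_moves --moves '[[[0.038, -0.021, -0.006, 0, 0, -5.7, -1], [0.04, -0.017, -0.006, 0, 0, -5.7, -1], [0.041, -0.013, -0.006, 0, 0, -5.7, -1], [0.0425, -0.008, -0.006, 0, 0, -5.7, -1], [0.043, -0.004, -0.006, 0, 0, -5.7, -1], [0.043, 0, -0.006, 0, 0, -5.7, -1], [0.043, 0.0045, -0.006, 0, 0, -5.7, -1], [0.042, 0.009, -0.006, 0, 0, -5.7, -1], [0.045, -0.013, 0, 0, 0, -7.1, -1], [0.0466, -0.007, 0, 0, 0, -7.1, -1], [0.047, -0.0014, 0, 0, 0, -7.1, -1], [0.047, 0.0045, 0, 0, 0, -7.1, -1]]]'

```text
time: 1.35
eef_pos: [0.4648, -0.2216, 0.2759]
tcp_rot: [0.704, 0.71, 0.003, -0.004]
contact_force: [0.5, -0.1, 0.5]
opening: 1.003
```

```bash
sed -i 's/round(x,4)+0\. for/float(round(x,3)) for/;s/round(x,1)+0\. for/float(round(x,1)) for/' h.py
python3 - <<'E'
from h import *
st();snap('wrist','w1')
print(w2px('w1',[[.53,-.134,.055]]))
plan([((.504,.155,.2),160)],-1)
E
```

```text
t 1.35 p [ 0.4648 -0.2216  0.2759] yaw 90.52 zax [-0.0018  0.009  -1.    ] F [ 0.53 -0.11  0.53] M [-0.025 -0.083 -0.025] op 1.003
[[387.5984753  123.64893129]]
9
[[0.041, 0.005, 0.009, 0.1, -0.1, -7.7, -1], [0.04, 0.01, 0.009, 0.1, -0.1, -7.7, -1], [0.038, 0.016, 0.009, 0.1, -0.1, -7.7, -1], [0.036, 0.021, 0.009, 0.1, -0.1, -7.7, -1], [0.033, 0.025, 0.009, 0.1, -0.1, -7.7, -1], [0.029, 0.029, 0.009, 0.1, -0.1, -7.7, -1], [0.025, 0.033, 0.009, 0.1, -0.1, -7.7, -1], [0.02, 0.036, 0.009, 0.1, -0.1, -7.7, -1], [0.015, 0.038, 0.008, 0.1, -0.1, -7.7, -1]]
```

Emit:
apply_moves --moves '[[[0.041, 0.005, 0.009, 0, 0, -7.7, -1], [0.04, 0.01, 0.009, 0, 0, -7.7, -1], [0.038, 0.016, 0.009, 0, 0, -7.7, -1], [0.036, 0.021, 0.009, 0, 0, -7.7, -1], [0.033, 0.025, 0.009, 0, 0, -7.7, -1], [0.029, 0.029, 0.009, 0, 0, -7.7, -1], [0.025, 0.033, 0.009, 0, 0, -7.7, -1], [0.02, 0.036, 0.009, 0, 0, -7.7, -1], [0.015, 0.038, 0.008, 0, 0, -7.7, -1], [0, 0, 0, 0, 0, 0, -1], [0, 0, 0, 0, 0, 0, -1]]]'

```text
time: 2.5
eef_pos: [0.4944, 0.1708, 0.1964]
tcp_rot: [0.146, 0.989, 0.006, -0.001]
contact_force: [-0.2, 0.2, -0.3]
opening: 1.001
```

Run:
```python
from h import *
st();snap('wrist','w2')
print(w2px('w2',[[.504,.155,.091],[.504,.155,.03]]))
a=cv2.imread('pics/w1.png');b=cv2.imread('pics/w2.png')
a=cv2.resize(a[40:220,270:510],None,fx=3,fy=3,interpolation=cv2.INTER_CUBIC)
cv2.imwrite('pics/w1c.png',a)
```

```text
t 2.5 p [0.4944 0.1708 0.1964] yaw 163.21 zax [-7.000e-04  1.150e-02 -9.999e-01] F [-0.19  0.2  -0.27] M [-0.034  0.009  0.053] op 1.001
[[298.30449612 258.7647657 ]
 [301.26447721 237.37840911]]
```

View pics/w1c.png

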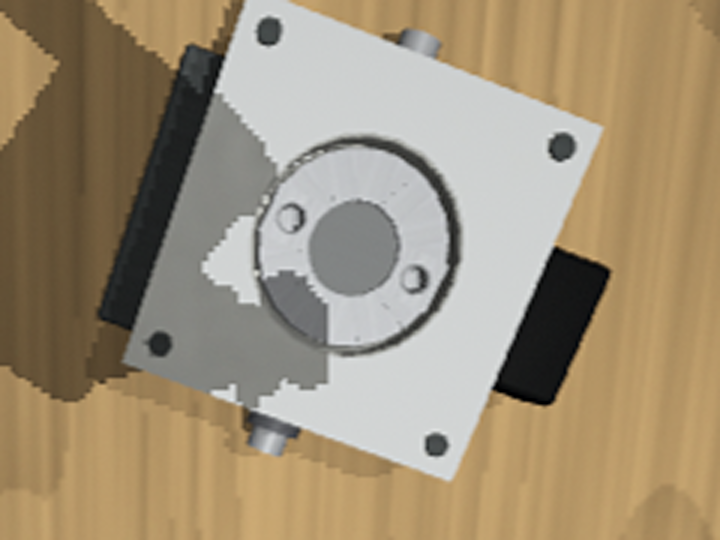

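View pics/w2.png

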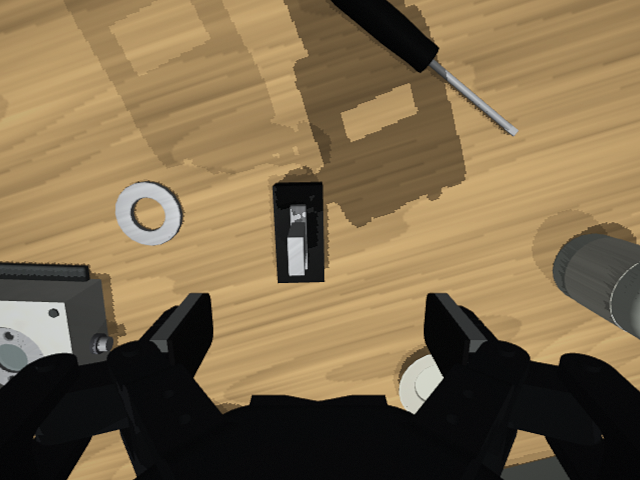

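The w1 crop shows the screws at (269,31), (562,146), (436,445), (160,344), and the holes at (291,217) and (414,279). In w2 the grip's top is at about (297,256), the stand is about 274–325 × 182–283, and the spare ring is at (149,213).

Run:
```python
from h import *
g=lambda u,v,z:px2w('w1',(270+u/3-.333,40+v/3-.333),z)[:2]
sc=np.array([g(*a,.055) for a in[(269,31),(562,146),(436,445),(160,344)]]);print(sc.round(4),sc.mean(0).round(4),[np.linalg.norm(sc[i]-sc[(i+1)%4]).round(4) for i in range(4)])
for i,j in[(0,1),(3,2),(0,3),(1,2)]: d=sc[j]-sc[i];print(np.degrees(np.arctan2(d[1],d[0])).round(1),end=' ')
h=np.array([g(291,217,.051),g(414,279,.051)]);d=h[1]-h[0];print('holes',h.round(4),h.mean(0).round(4),np.linalg.norm(d),np.degrees(np.arctan2(d[1],d[0])))
b=cv2.imread('pics/w2.png');gr=cv2.cvtColor(b,cv2.COLOR_BGR2GRAY)
roi=gr[184:282,277:323];n,l,s,c=cv2.connectedComponentsWithStats((roi>215).astype(np.uint8))
for i in range(1,n):
  if s[i,4]>60:
    ys,xs=np.nonzero(l==i);r=cv2.minAreaRect(np.float32(np.c_[xs+277,ys+184]));print(s[i],r)
    bx=cv2.boxPoints(r);w=np.array([px2w('w2',q,.091)[:2] for q in bx]);print(w.round(4),w.mean(0).round(4));
    for k in(0,1): d=w[k+1]-w[k];print(np.linalg.norm(d).round(4),np.degrees(np.arctan2(d[1],d[0])).round(1))
d=gr<45;d[:, :272]=0;d[:,328:]=0;d[:180]=0;d[286:]=0
cv2.imwrite('pics/w2c.png',cv2.resize(b[170:295,250:350],None,fx=5,fy=5,interpolation=cv2.INTER_CUBIC))
```

```text
[[ 0.5    -0.0692]
 [ 0.5941 -0.1014]
 [ 0.5616 -0.1962]
 [ 0.4674 -0.1637]] [ 0.5308 -0.1326] [np.float64(0.0995), np.float64(0.1002), np.float64(0.0997), np.float64(0.0999)]
-18.9 -19.1 -109.0 -108.9 holes [[ 0.5096 -0.1231]
 [ 0.5511 -0.1421]] [ 0.5304 -0.1326] 0.0456317252822648 -24.614815563560416
```

View pics/w2c.png

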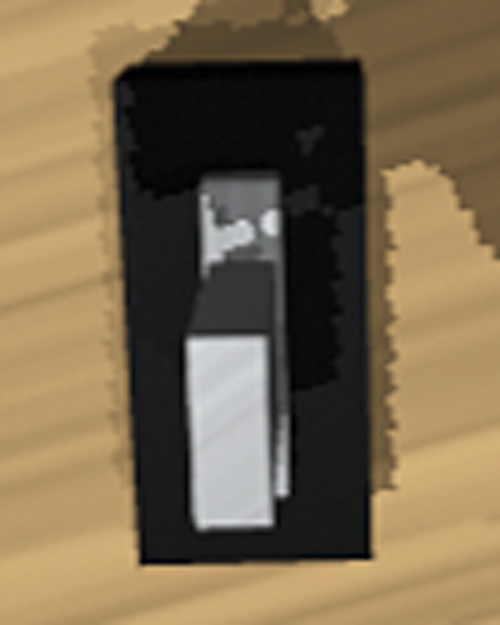

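The crop shows the grip's top face corners at (187,338), (266,335), (273,524), (197,528), and the bar corners at (203,173), (280,173), (289,497).

Run:
```python
from h import *
g=lambda u,v,z:px2w('w2',(250+u/5-.4,170+v/5-.4),z)[:2]
ang=lambda d:np.degrees(np.arctan2(d[1],d[0])).round(1)
w=np.array([g(*a,.091) for a in[(187,338),(266,335),(273,524),(197,528)]]);print(w.round(4),w.mean(0).round(4))
print([np.linalg.norm(w[i]-w[i-1]).round(4) for i in range(4)],ang(w[0]-w[3]),ang(w[1]-w[2]))
b=np.array([g(*a,.040) for a in[(203,173),(280,173),(289,497)]]);print('bar',(b[0]+b[2])/2,ang(b[1]-b[2]),np.linalg.norm(b[1]-b[2]),np.linalg.norm(b[1]-b[0]))
s=np.array([g(*a,.03) for a in[(142,562),(371,557),(362,75),(125,85)]]);print('stand',s.mean(0),ang(s[3]-s[0]),ang(s[2]-s[1]),[np.linalg.norm(s[i]-s[i-1]).round(4) for i in range(4)])
```

```text
[[0.4861 0.1522]
 [0.489  0.1632]
 [0.5169 0.1555]
 [0.5142 0.1445]] [0.5015 0.1538]
[np.float64(0.0292), np.float64(0.0114), np.float64(0.029), np.float64(0.0113)] 164.8 164.6
bar [0.50102286 0.15426192] 164.2 0.05825412777045349 0.013046428025383831
stand [0.50173144 0.15419884] 163.4 164.4 [np.float64(0.0883), np.float64(0.0426), np.float64(0.0892), np.float64(0.041)]
```

Run:
```python
from h import *
plan([((.5013,.154,.13),164.4),((.5013,.154,.058),164.4)],-1,step=.03)
```

```text
6
[[-0.004, -0.005, 0.022, 0.2, -0.1, -0.4, -1], [-0.004, -0.005, 0.022, 0.2, -0.1, -0.4, -1], [-0.004, -0.005, 0.022, 0.2, -0.1, -0.4, -1], [0.0, -0.0, 0.024, 0.0, 0.0, 0.0, -1], [0.0, -0.0, 0.024, 0.0, 0.0, -0.0, -1], [0.0, -0.0, 0.024, 0.0, 0.0, 0.0, -1]]
```

Emit:
apply_moves --moves '[[[-0.004, -0.005, 0.022, 0.2, -0.1, -0.4, -1], [-0.004, -0.005, 0.022, 0.2, -0.1, -0.4, -1], [-0.004, -0.005, 0.022, 0.2, -0.1, -0.4, -1], [0, 0, 0.024, 0, 0, 0, -1], [0, 0, 0, 0, 0, 0, -1]]]'

```text
time: 3.05
eef_pos: [0.505, 0.1462, 0.1068]
tcp_rot: [0.142, 0.99, 0.0, 0.004]
contact_force: [-0.7, -1.0, -0.8]
opening: 1.0
```

Run:
```python
from h import *
st();plan([((.5013,.154,.056),164.4)],-1,step=.03)
```

```text
t 3.05 p [0.505  0.1462 0.1068] yaw 163.64 zax [ 8.e-03 -6.e-04 -1.e+00] F [-0.65 -0.97 -0.81] M [0.047 0.062 0.018] op 1.0
2
[[0.003, 0.003, 0.025, 0.0, 0.2, -0.4, -1], [0.003, 0.003, 0.025, 0.0, 0.2, -0.4, -1]]
```

Emit:
apply_moves --moves '[[[0.006, 0.0065, 0.01, 0, 0.4, -0.7, -1], [0, 0, 0, 0, 0, 0, -1]]]'

```text
time: 3.25
eef_pos: [0.5021, 0.1528, 0.0977]
tcp_rot: [0.138, 0.99, 0.001, 0.001]
contact_force: [-1.0, -0.1, -0.2]
opening: 0.998
```

Run:
```python
from h import *
st();plan([((.5013,.154,.056),164.4)],-1,step=.03)
st()
```

```text
t 3.25 p [0.5021 0.1528 0.0977] yaw 164.15 zax [ 0.0026  0.0017 -1.    ] F [-1.01 -0.08 -0.16] M [ 0.031 -0.004 -0.027] op 0.998
2
[[0.001, 0.0, 0.021, 0.1, 0.1, -0.1, -1], [0.001, 0.0, 0.021, 0.1, 0.1, -0.1, -1]]
t 3.25 p [0.5021 0.1528 0.0977] yaw 164.15 zax [ 0.0026  0.0017 -1.    ] F [-1.01 -0.08 -0.16] M [ 0.031 -0.004 -0.027] op 0.998
```

Emit:
apply_moves --moves '[[[0.001, 0.001, 0.014, 0, 0.1, -0.1, -1], [0, 0, 0.014, 0, 0, 0, -1], [0, 0, 0.013, 0, 0, 0, -1], [0, 0, 0, 0, 0, 0, -1]]]'

```text
time: 3.65
eef_pos: [0.5033, 0.1547, 0.0562]
tcp_rot: [0.137, 0.991, 0.002, 0.003]
contact_force: [0.1, 0.1, 0.3]
opening: 0.997
```

Run:
```python
from h import *
st();plan([((.5013,.154,.054),164.4)],-1,step=.03)
```

```text
t 3.65 p [0.5033 0.1547 0.0562] yaw 164.29 zax [ 0.0062  0.0026 -1.    ] F [0.14 0.1  0.27] M [-0.011 -0.012 -0.031] op 0.997
1
[[0.002, -0.001, 0.002, 0.2, 0.3, -0.1, -1]]
```

Close enough. I'll make the small correction and close.

Emit:
apply_moves --moves '[[[0.002, -0.001, 0.001, 0.2, 0.3, -0.1, -1], [0, 0, 0, 0, 0, 0, 0.3], [0, 0, 0, 0, 0, 0, 1], [0, 0, 0, 0, 0, 0, 1], [0, 0, 0, 0, 0, 0, 1], [0, 0, 0, 0, 0, 0, 1], [0, 0, 0, 0, 0, 0, 1], [0, 0, 0, 0, 0, 0, 1]]]' --force 80

```text
time: 4.45
eef_pos: [0.5017, 0.1544, 0.0559]
tcp_rot: [0.136, 0.991, 0.0, 0.001]
contact_force: [-0.8, 0.1, -1.4]
opening: 0.126
```

Run:
```python
from h import *
st()
```

```text
t 4.45 p [0.5017 0.1544 0.0559] yaw 164.42 zax [ 1.4e-03  4.0e-04 -1.0e+00] F [-0.85  0.12 -1.44] M [-0.039 -0.079  0.046] op 0.126
```

Emit:
apply_moves --moves '[[[0, 0, -0.01, 0, 0, 0, 1], [0, 0, -0.012, 0, 0, 0, 1], [0, 0, -0.015, 0, 0, 0, 1], [0, 0, -0.02, 0, 0, 0, 1], [0, 0, -0.025, 0, 0, 0, 1], [0, 0, -0.02, 0, 0, 0, 1], [0, 0, -0.005, 0, 0, 0, 1], [0, 0, 0, 0, 0, 0, 1]]]'

```text
time: 5.25
eef_pos: [0.5012, 0.1545, 0.1719]
tcp_rot: [0.135, 0.991, 0.001, 0.001]
contact_force: [-0.3, -0.3, -0.9]
opening: 0.127
```

Run:
```python
from h import *
st();plan([((.5304,-.132,.145),155.4)],1,step=.035)
```

```text
t 5.25 p [0.5012 0.1545 0.1719] yaw 164.43 zax [ 3.e-03  8.e-04 -1.e+00] F [-0.32 -0.29 -0.87] M [-0.01   0.056 -0.01 ] op 0.127
9
[[-0.012, -0.03, 0.003, 0.0, 0.0, 1.0, 1], [-0.012, -0.03, 0.003, 0.0, 0.0, 1.0, 1], [-0.013, -0.029, 0.003, 0.0, 0.0, 1.0, 1], [-0.013, -0.029, 0.003, 0.0, 0.0, 1.0, 1], [-0.014, -0.029, 0.003, 0.0, 0.0, 1.0, 1], [-0.014, -0.029, 0.003, 0.0, 0.0, 1.0, 1], [-0.015, -0.028, 0.003, 0.0, 0.0, 1.0, 1], [-0.015, -0.028, 0.003, 0.0, 0.0, 1.0, 1], [-0.016, -0.028, 0.003, 0.0, 0.0, 1.0, 1]]
```

Emit:
apply_moves --moves '[[[-0.012, -0.03, 0.003, 0, 0, 1, 1], [-0.012, -0.03, 0.003, 0, 0, 1, 1], [-0.013, -0.029, 0.003, 0, 0, 1, 1], [-0.013, -0.029, 0.003, 0, 0, 1, 1], [-0.014, -0.029, 0.003, 0, 0, 1, 1], [-0.014, -0.029, 0.003, 0, 0, 1, 1], [-0.015, -0.028, 0.003, 0, 0, 1, 1], [-0.015, -0.028, 0.003, 0, 0, 1, 1], [-0.012, -0.02, 0.003, 0, 0, 1, 1], [0, 0, 0, 0, 0, 0, 1], [0, 0, 0, 0, 0, 0, 1]]]'

```text
time: 6.35
eef_pos: [0.5239, -0.1311, 0.1316]
tcp_rot: [0.215, 0.977, 0.002, -0.008]
contact_force: [-0.1, -0.3, -1.8]
opening: 0.129
```

Run:
```python
from h import *
st();plan([((.5304,-.1328,.125),155.4)],1,step=.035)
```

```text
t 6.35 p [ 0.5239 -0.1311  0.1316] yaw 155.18 zax [-0.014   0.008  -0.9999] F [-0.06 -0.28 -1.81] M [ 0.022 -0.049 -0.03 ] op 0.129
1
[[-0.007, 0.001, 0.006, 0.1, -0.9, -0.2, 1]]
```

Emit:
apply_moves --moves '[[[-0.006, 0.001, 0.006, 0.1, -0.9, -0.2, 1], [0, 0, 0, 0, 0, 0, 1], [0, 0, 0, 0, 0, 0, 1]]]'

```text
time: 6.65
eef_pos: [0.5292, -0.1299, 0.1237]
tcp_rot: [0.212, 0.977, 0.0, -0.001]
contact_force: [0.2, 0.3, -0.9]
opening: 0.131
```

Run:
```python
from h import *
st();plan([((.5304,-.1328,.115),155.4)],1,step=.035)
snap('wrist','w3');snap('scene','s3')
a=cv2.imread('pics/w3.png')[150:450,150:490];b=cv2.imread('pics/s3.png')[170:290,230:340]
a=cv2.resize(a,None,fx=1.35,fy=1.35);b=cv2.resize(b,(330,360),interpolation=cv2.INTER_CUBIC)
c=np.zeros((405,459+330,3),np.uint8);c[:a.shape[0],:459]=a[:405,:459];c[:360,459:]=b;cv2.imwrite('pics/c3.png',c)
```

```text
t 6.65 p [ 0.5292 -0.1299  0.1237] yaw 155.57 zax [-0.0016  0.001  -1.    ] F [ 0.2   0.29 -0.87] M [-0.043  0.027  0.001] op 0.131
1
[[-0.002, -0.002, 0.009, 0.0, -0.1, 0.2, 1]]
```

View pics/c3.png

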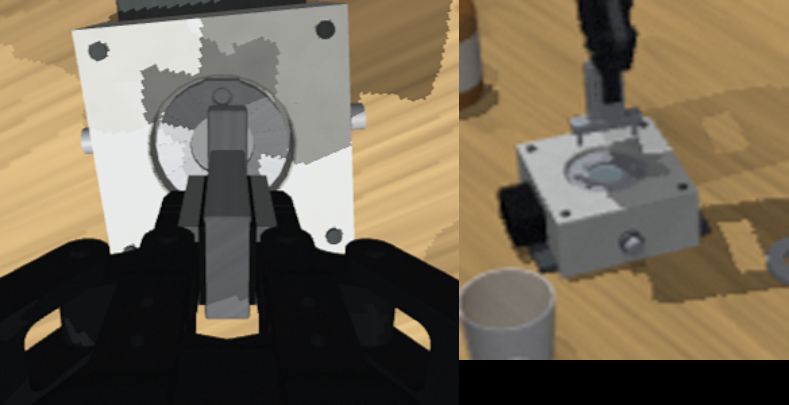

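The wrist half shows the near ring hole at composite (222,97), the bar end corners at (208,107) and (247,107), and the window around (222,140). The scene half shows the spanner held upright above the ring.

Run:
```python
from h import *
f=lambda u,v:((u+.5)/1.35+149.5,(v+.5)/1.35+149.5)
P=np.array([.5292,-.1299]);y=np.radians(155.57);X=np.array([np.cos(y),np.sin(y)]);Y=np.array([X[1],-X[0]])
for n,uv,z in[('hole',(222,97),.051),('barL',(208,107),.1077),('barR',(247,107),.1077),('sc',(97,51),.055),('sc',(325,30),.055),('sc',(334,236),.055)]:
    w=px2w('w3',f(*uv),z)[:2];d=w-P;print(n,w.round(4),'tool',(d@X).round(4),(d@Y).round(4))
T=np.load('pics/w3.npz')['T'];print((T[:2,3]-P)@X,(T[:2,3]-P)@Y)
```

```text
hole [ 0.5094 -0.1226] tool 0.0211 -0.0015
barL [ 0.4994 -0.1225] tool 0.0302 -0.0056
barR [ 0.5049 -0.1105] tool 0.0302 0.0076
sc [ 0.4672 -0.1634] tool 0.0426 -0.0561
sc [ 0.5001 -0.0692] tool 0.0516 0.0432
sc [ 0.5941 -0.1013] tool -0.0473 0.0529
0.06843042683321499 0.0008794571783882014
```

Emit:
apply_moves --moves '[[[-0.003, -0.003, 0.012, 0, -0.1, 0.2, 1], [0, 0, 0.01, 0, 0, 0, 1], [0, 0, 0, 0, 0, 0, 1], [0, 0, 0, 0, 0, 0, 1]]]'

```text
time: 7.15
eef_pos: [0.5308, -0.1335, 0.0999]
tcp_rot: [0.213, 0.977, 0.0, 0.0]
contact_force: [-0.8, 0.1, -0.9]
opening: 0.125
```

Run:
```python
from h import *
st();plan([((.5312,-.1341,.095),155.4)],1,step=.035)
```

```text
t 7.15 p [ 0.5308 -0.1335  0.0999] yaw 155.41 zax [ 3.e-04  1.e-04 -1.e+00] F [-0.84  0.13 -0.87] M [ 0.012 -0.037  0.031] op 0.125
1
[[-0.001, -0.0, 0.005, 0.0, 0.0, 0.0, 1]]
```

Emit:
apply_moves --moves '[[[-0.0005, -0.0005, 0.003, 0, 0, 0, 1], [0, 0, 0.003, 0, 0, 0, 1], [0, 0, 0.002, 0, 0, 0, 1], [0, 0, 0.002, 0, 0, 0, 1], [0, 0, 0, 0, 0, 0, 1]]]'

```text
time: 7.65
eef_pos: [0.5311, -0.1343, 0.0893]
tcp_rot: [0.213, 0.977, 0.0, 0.0]
contact_force: [-1.1, 0.9, -0.6]
opening: 0.125
```

Run:
```python
from h import *
st()
```

```text
t 7.65 p [ 0.5311 -0.1343  0.0893] yaw 155.4 zax [ 3.e-04  2.e-04 -1.e+00] F [-1.12  0.94 -0.63] M [0.083 0.092 0.01 ] op 0.125
```

Emit:
apply_moves --moves '[[[0, 0, 0.0015, 0, 0, 0, 1], [0, 0, 0.001, 0, 0, 0, 1], [0, 0, 0, 0, 0, 0, 1]]]'

```text
time: 7.95
eef_pos: [0.5312, -0.1342, 0.0868]
tcp_rot: [0.213, 0.977, 0.0, 0.0]
contact_force: [0.2, -0.1, -1.1]
opening: 0.131
```

Run:
```python
from h import *
st()
```

```text
t 7.95 p [ 0.5312 -0.1342  0.0868] yaw 155.4 zax [ 4.e-04  4.e-04 -1.e+00] F [ 0.17 -0.1  -1.06] M [ 0.035  0.056 -0.002] op 0.131
```

Emit:
apply_moves --moves '[[[0, 0, 0.001, 0, 0, 0, 1], [0.0001, -0.0001, 0.0002, 0, 0, 3, 1], [0, 0, 0.0002, 0, 0, 3, 1], [0.0001, -0.0001, 0.0002, 0, 0, 3, 1], [0, 0, 0.0002, 0, 0, 3, 1], [0, 0, 0, 0, 0, 0, 1]]]'

```text
time: 8.55
eef_pos: [0.5312, -0.1332, 0.0851]
tcp_rot: [0.315, 0.949, 0.001, 0.0]
contact_force: [0.3, 0.4, -1.7]
opening: 0.128
```

```bash
cat >> h.py <<'E'
def off():
    s=st();x=R.from_quat(s['tcp_rot']).as_matrix();o=np.array([.0012,.001,0]);c=s['eef_pos']+x@o
    print('spanner xy',c.round(4)[:2],'correction tool',(x.T@(np.array([.5305,-.1327,c[2]])-c)).round(4))
E
python3 -c "from h import *;off()"
```

```text
t 8.55 p [ 0.5312 -0.1332  0.0851] yaw 143.23 zax [ 8.0e-04  1.5e-03 -1.0e+00] F [ 0.34  0.43 -1.72] M [0.061 0.023 0.148] op 0.128
spanner xy [ 0.5308 -0.1317] correction tool [-0.0003 -0.001  -0.    ]
```

Emit:
apply_moves --moves '[[[-0.0002, -0.0005, 0.0002, 0, 0, 3, 1], [0, -0.0003, 0.0002, 0, 0, 3, 1], [0.0001, -0.0001, 0.0002, 0, 0, 3, 1], [0, -0.0001, 0.0002, 0, 0, 3, 1], [0, -0.0001, 0.0002, 0, 0, 3, 1], [0, 0, 0, 0, 0, 0, 1]]]'

```text
time: 9.15
eef_pos: [0.5313, -0.133, 0.0842]
tcp_rot: [0.436, 0.9, 0.002, 0.001]
contact_force: [-0.7, 0.5, -1.5]
opening: 0.131
```

```bash
python3 -c "from h import *;off()"
```

```text
t 9.15 p [ 0.5313 -0.133   0.0842] yaw 128.35 zax [ 0.0026  0.0026 -1.    ] F [-0.69  0.49 -1.47] M [0.085 0.108 0.137] op 0.131
spanner xy [ 0.5314 -0.1314] correction tool [-0.0004 -0.0015 -0.    ]
```

Emit:
apply_moves --moves '[[[-0.0003, -0.0012, 0.0001, 0.2, 0, 2, 1], [0, -0.0004, 0.0002, 0, 0, 3, 1], [0, -0.0003, 0.0002, 0, 0, 3, 1], [0, -0.0003, 0.0002, 0, 0, 3, 1], [0, 0, 0, 0, 0, 0, 1]]]'

```text
time: 9.65
eef_pos: [0.5315, -0.1329, 0.0836]
tcp_rot: [0.518, 0.855, 0.003, 0.001]
contact_force: [-0.6, 0.3, -1.3]
opening: 0.126
```

```bash
python3 -c "from h import *;off()"
```

```text
t 9.65 p [ 0.5315 -0.1329  0.0836] yaw 117.59 zax [ 0.0048  0.0032 -1.    ] F [-0.63  0.3  -1.29] M [0.047 0.086 0.123] op 0.126
spanner xy [ 0.5318 -0.1313] correction tool [-0.0006 -0.0018 -0.    ]
```

Emit:
apply_moves --moves '[[[-0.0003, -0.001, 0.0001, 0.4, 0, 2, 1], [0, -0.0005, 0.0002, 0.2, 0, 2, 1], [0, -0.0003, 0.0001, 0, 0, 2, 1], [0, 0, 0, 0, 0, 0, 1]]]'

```text
time: 10.05
eef_pos: [0.5318, -0.1327, 0.0833]
tcp_rot: [0.56, 0.829, 0.0, 0.0]
contact_force: [-0.0, 0.2, -1.9]
opening: 0.127
```

```bash
python3 -c "from h import *;off()"
```

```text
t 10.05 p [ 0.5318 -0.1327  0.0833] yaw 111.94 zax [ 5.e-04  6.e-04 -1.e+00] F [-0.04  0.18 -1.95] M [0.097 0.046 0.176] op 0.127
spanner xy [ 0.5323 -0.1312] correction tool [-0.0007 -0.0022 -0.    ]
```

Emit:
apply_moves --moves '[[[-0.0007, -0.002, 0, 0, 0, 0, 1], [0, 0, 0, 0, 0, 0, 1]]]'

```text
time: 10.25
eef_pos: [0.5315, -0.1329, 0.0835]
tcp_rot: [0.559, 0.829, 0.003, 0.001]
contact_force: [0.5, 0.9, -2.6]
opening: 0.129
```

```bash
python3 -c "from h import *;off()"
```

```text
t 10.25 p [ 0.5315 -0.1329  0.0835] yaw 112.05 zax [ 0.0049  0.0036 -1.    ] F [ 0.5   0.94 -2.56] M [ 0.232 -0.112  0.22 ] op 0.129
spanner xy [ 0.532  -0.1314] correction tool [-0.0006 -0.0019 -0.    ]
```

Emit:
apply_moves --moves '[[[0.0003, 0.0005, 0.0001, 0.3, 0, 1.5, 1], [0, 0, 0.0001, 0, 0, 1.5, 1], [0, 0, 0.0001, 0, 0, 1.5, 1], [0, 0, 0, 0, 0, 0, 1]]]'

```text
time: 10.65
eef_pos: [0.5319, -0.1328, 0.0832]
tcp_rot: [0.593, 0.806, 0.0, -0.0]
contact_force: [1.6, 2.2, -1.9]
opening: 0.128
```

```bash
python3 -c "from h import *;off()"
```

```text
t 10.65 p [ 0.5319 -0.1328  0.0832] yaw 107.33 zax [-5.e-04  9.e-04 -1.e+00] F [ 1.6   2.19 -1.87] M [ 0.357 -0.266  0.244] op 0.128
spanner xy [ 0.5325 -0.1313] correction tool [-0.0007 -0.0023 -0.    ]
```

Emit:
apply_moves --moves '[[[0.0003, 0.0006, 0.0001, 0, 0, 1.5, 1], [0.0001, 0.0002, 0.0001, 0, 0, 1.5, 1], [0, 0, 0, 0, 0, 0, 1]]]'

```text
time: 10.95
eef_pos: [0.532, -0.1327, 0.083]
tcp_rot: [0.615, 0.789, -0.001, -0.001]
contact_force: [0.3, 1.2, -1.1]
opening: 0.131
```

```bash
python3 -c "from h import *;off()"
```

```text
t 10.95 p [ 0.532  -0.1327  0.083 ] yaw 104.1 zax [-2.e-03 -1.e-04 -1.e+00] F [ 0.32  1.21 -1.06] M [ 0.261 -0.251  0.214] op 0.131
spanner xy [ 0.5327 -0.1313] correction tool [-0.0009 -0.0025  0.    ]
```

Emit:
apply_moves --moves '[[[0, 0, 0, 0, 0, 1.5, 1], [0, 0, 0, 0, 0, 1.5, 1], [0, 0, 0, 0, 0, 0, 1]]]'

```text
time: 11.25
eef_pos: [0.5321, -0.1326, 0.0828]
tcp_rot: [0.637, 0.771, -0.001, -0.001]
contact_force: [0.8, 0.8, -1.3]
opening: 0.131
```

```bash
python3 -c "from h import *;off()"
```

```text
t 11.25 p [ 0.5321 -0.1326  0.0828] yaw 100.83 zax [-0.0016 -0.     -1.    ] F [ 0.82  0.77 -1.29] M [ 0.217 -0.125  0.238] op 0.131
spanner xy [ 0.5328 -0.1313] correction tool [-0.001  -0.0026  0.    ]
```

Emit:
apply_moves --moves '[[[0, 0, 0, 0, 0, 1.5, 1], [0, 0, 0, 0, 0, 1.5, 1], [0, 0, 0, 0, 0, 0, 1]]]'

```text
time: 11.55
eef_pos: [0.5321, -0.1326, 0.0826]
tcp_rot: [0.659, 0.752, -0.0, -0.0]
contact_force: [0.6, 0.5, -2.2]
opening: 0.129
```

```bash
python3 -c "from h import *;off()"
```

```text
t 11.55 p [ 0.5321 -0.1326  0.0826] yaw 97.55 zax [-0.0013 -0.     -1.    ] F [ 0.56  0.53 -2.16] M [ 0.188 -0.245  0.219] op 0.129
spanner xy [ 0.533  -0.1313] correction tool [-0.0011 -0.0026  0.    ]
```

Emit:
apply_moves --moves '[[[0, 0, 0, 0, 0, 1.5, 1], [0, 0, 0, 0, 0, 1.5, 1], [0, 0, 0, 0, 0, 0, 1]]]'

```text
time: 11.85
eef_pos: [0.5322, -0.1326, 0.0824]
tcp_rot: [0.68, 0.733, -0.0, -0.0]
contact_force: [0.3, 1.0, -3.5]
opening: 0.13
```

```bash
python3 -c "from h import *;off()"
```

```text
t 11.85 p [ 0.5322 -0.1326  0.0824] yaw 94.28 zax [-1.e-03 -1.e-04 -1.e+00] F [ 0.26  1.   -3.55] M [ 0.172 -0.235  0.2  ] op 0.13
spanner xy [ 0.5331 -0.1313] correction tool [-0.0012 -0.0027  0.    ]
```

Emit:
apply_moves --moves '[[[0, 0, 0.0003, 0, 0, 1, 1], [0, 0, 0.0001, 0, 0, 1, 1], [0, 0, 0, 0, 0, 0, 1]]]'

```text
time: 12.15
eef_pos: [0.5323, -0.1326, 0.0823]
tcp_rot: [0.694, 0.72, -0.0, -0.0]
contact_force: [1.0, 0.6, -2.5]
opening: 0.129
```

```bash
python3 -c "from h import *;off()"
```

```text
t 12.15 p [ 0.5323 -0.1326  0.0823] yaw 92.09 zax [-0.0011 -0.     -1.    ] F [ 0.96  0.65 -2.53] M [ 0.208 -0.221  0.215] op 0.129
spanner xy [ 0.5332 -0.1314] correction tool [-0.0012 -0.0028  0.    ]
```

Emit:
apply_moves --moves '[[[0, 0, 0.0002, 0, 0, 1, 1], [0, 0, 0.0001, 0, 0, 1, 1], [0, 0, 0, 0, 0, 0, 1]]]'

```text
time: 12.45
eef_pos: [0.5323, -0.1326, 0.0821]
tcp_rot: [0.708, 0.707, -0.0, -0.0]
contact_force: [0.9, 1.3, -1.1]
opening: 0.128
```

```bash
python3 -c "from h import *;off()"
```

```text
t 12.45 p [ 0.5323 -0.1326  0.0821] yaw 89.91 zax [-0.001 -0.    -1.   ] F [ 0.92  1.25 -1.1 ] M [ 0.211 -0.253  0.244] op 0.128
spanner xy [ 0.5333 -0.1314] correction tool [-0.0013 -0.0028  0.    ]
```

Emit:
apply_moves --moves '[[[0, 0, 0.0002, 0, 0, 1, 1], [0, 0, 0.0001, 0, 0, 1, 1], [0, 0, 0, 0, 0, 0, 1]]]'

```text
time: 12.75
eef_pos: [0.5324, -0.1326, 0.0822]
tcp_rot: [0.72, 0.694, -0.001, -0.0]
contact_force: [2.2, 0.3, -2.2]
opening: 0.127
```

```bash
python3 -c "from h import *;off()"
```

```text
t 12.75 p [ 0.5324 -0.1326  0.0822] yaw 87.9 zax [-1.2e-03 -6.0e-04 -1.0e+00] F [ 2.2   0.31 -2.16] M [ 0.227 -0.169  0.59 ] op 0.127
spanner xy [ 0.5334 -0.1314] correction tool [-0.0014 -0.0029  0.    ]
```

Emit:
apply_moves --moves '[[[0, 0, 0, 0, 0, 0, 1], [0, 0, 0, 0, 0, 0.4, 1], [0, 0, 0, 0, 0, 0, 1]]]'

```text
time: 13.05
eef_pos: [0.5324, -0.1326, 0.0822]
tcp_rot: [0.722, 0.692, -0.001, 0.0]
contact_force: [1.6, 1.0, -2.0]
opening: 0.132
```

```bash
python3 -c "from h import *;off()"
```

```text
t 13.05 p [ 0.5324 -0.1326  0.0822] yaw 87.6 zax [-0.0013 -0.0013 -1.    ] F [ 1.59  1.   -2.03] M [ 0.262 -0.222  0.642] op 0.132
spanner xy [ 0.5335 -0.1314] correction tool [-0.0014 -0.0029  0.    ]
```

Mz has risen from 0.22 to 0.64 N m with no further turning, so the ring is on its stop. I'll back off within the pin play and lift.

Emit:
apply_moves --moves '[[[0, 0, 0, 0, 0, -1.5, 1], [0, 0, 0, 0, 0, -1, 1], [0, 0, 0, 0, 0, 0, 1]]]'

```text
time: 13.35
eef_pos: [0.5323, -0.1326, 0.0821]
tcp_rot: [0.707, 0.707, -0.0, -0.0]
contact_force: [0.9, 0.2, -2.2]
opening: 0.128
```

```bash
python3 -c "from h import *;off()"
```

```text
t 13.35 p [ 0.5323 -0.1326  0.0821] yaw 90.03 zax [-1.3e-03 -1.0e-04 -1.0e+00] F [ 0.93  0.22 -2.22] M [ 0.176 -0.154  0.014] op 0.128
spanner xy [ 0.5333 -0.1314] correction tool [-0.0013 -0.0028  0.    ]
```

Torque is gone. Lifting slowly.

Emit:
apply_moves --moves '[[[0, 0, -0.002, 0, 0, 0, 1], [0, 0, -0.003, 0, 0, 0, 1], [0, 0, -0.004, 0, 0, 0, 1], [0, 0, -0.006, 0, 0, 0, 1], [0, 0, -0.012, 0, 0, 0, 1], [0, 0, -0.02, 0, 0, 0, 1], [0, 0, -0.02, 0, 0, 0, 1], [0, 0, -0.015, 0, 0, 0, 1], [0, 0, 0, 0, 0, 0, 1], [0, 0, 0, 0, 0, 0, 1]]]'

```text
time: 14.35
eef_pos: [0.5322, -0.134, 0.1725]
tcp_rot: [0.708, 0.706, -0.001, 0.001]
contact_force: [-0.1, -0.1, -2.3]
opening: 0.132
```

Run:
```python
from h import *
off()
plan([((.5017,.1544,.165),164.4)],1,step=.033)
snap('wrist','w4')
cv2.imwrite('pics/w4c.png',cv2.resize(cv2.imread('pics/w4.png')[120:440,150:490],None,fx=1.7,fy=1.7))
```

```text
t 14.35 p [ 0.5322 -0.134   0.1725] yaw 89.82 zax [ 1.0e-04 -2.9e-03 -1.0e+00] F [-0.1  -0.12 -2.3 ] M [ 0.048 -0.018 -0.006] op 0.132
spanner xy [ 0.5332 -0.1328] correction tool [ 0.0001 -0.0027 -0.    ]
9
[[0.032, -0.003, 0.001, -0.0, 0.0, -8.3, 1], [0.032, 0.001, 0.001, -0.0, 0.0, -8.3, 1], [0.032, 0.006, 0.001, -0.0, 0.0, -8.3, 1], [0.031, 0.01, 0.001, -0.0, 0.0, -8.3, 1], [0.029, 0.015, 0.001, -0.0, 0.0, -8.3, 1], [0.026, 0.019, 0.001, -0.0, 0.0, -8.3, 1], [0.023, 0.022, 0.001, -0.0, 0.0, -8.3, 1], [0.02, 0.025, 0.001, -0.0, 0.0, -8.3, 1], [0.016, 0.028, 0.001, -0.0, 0.0, -8.3, 1]]
```

View pics/w4c.png

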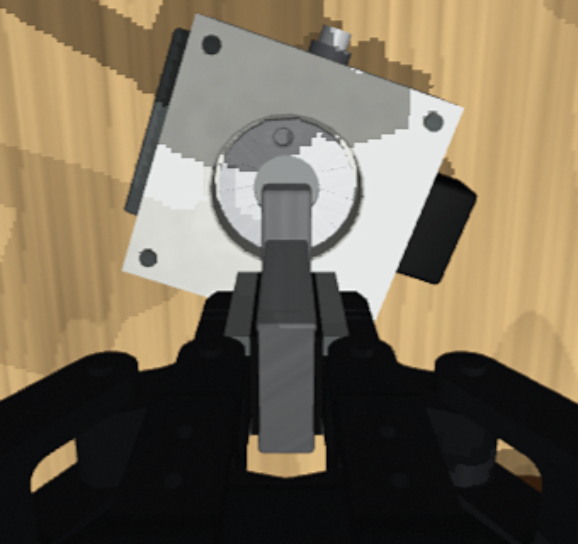

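The wrist view shows the ring turned: near hole at (283,136), bar end corners at (262,186) and (310,186). Both need checking numerically.

Run:
```python
from h import *
f=lambda u,v:((u+.5)/1.7+149.5,(v+.5)/1.7+119.5)
P=np.array([.5322,-.134]);y=np.radians(89.82);X=np.array([np.cos(y),np.sin(y)]);Y=np.array([X[1],-X[0]])
for n,uv,z in[('hole',(283,136),.047),('barL',(262,186),.1565),('barR',(310,186),.1565),('sc',(211,44),.055),('sc',(433,121),.055),('sc',(148,258),.055)]:
    w=px2w('w4',f(*uv),z)[:2];d=w-P;print(n,w.round(4),'tool',(d@X).round(4),(d@Y).round(4))
    if n=='hole': c=w-np.array([.5306,-.1327]);print(np.linalg.norm(c),np.degrees(np.arctan2(c[1],c[0])))
```

```text
hole [ 0.5296 -0.1086] tool 0.0254 -0.0027
0.024156606004272548 92.4810689351744
barL [ 0.5244 -0.1043] tool 0.0297 -0.0079
barR [ 0.5373 -0.1043] tool 0.0297 0.005
sc [ 0.4999 -0.0687] tool 0.0652 -0.0325
sc [ 0.594 -0.101] tool 0.0332 0.0617
sc [ 0.4676 -0.1632] tool -0.0294 -0.0645
```

Emit:
apply_moves --moves '[[[0.032, -0.003, 0.001, 0, 0, -8.3, 1], [0.032, 0.001, 0.001, 0, 0, -8.3, 1], [0.032, 0.006, 0.001, 0, 0, -8.3, 1], [0.031, 0.01, 0.001, 0, 0, -8.3, 1], [0.029, 0.015, 0.001, 0, 0, -8.3, 1], [0.026, 0.019, 0.001, 0, 0, -8.3, 1], [0.023, 0.022, 0.001, 0, 0, -8.3, 1], [0.02, 0.025, 0.001, 0, 0, -8.3, 1], [0.012, 0.018, 0.001, 0, 0, -7, 1], [0, 0, 0, 0, 0, 0, 1], [0, 0, 0, 0, 0, 0, 1]]]'

```text
time: 15.5
eef_pos: [0.4888, 0.1523, 0.1514]
tcp_rot: [0.123, 0.992, -0.003, -0.009]
contact_force: [0.3, -0.6, -1.6]
opening: 0.126
```

Run:
```python
from h import *
st();plan([((.5017,.1544,.13),164.4)],1,step=.033)
```

```text
t 15.5 p [0.4888 0.1523 0.1514] yaw 165.86 zax [-0.0185 -0.0034 -0.9998] F [ 0.27 -0.56 -1.62] M [ 0.009  0.006 -0.019] op 0.126
1
[[-0.012, 0.005, 0.021, -0.5, -1.0, 1.5, 1]]
```

Emit:
apply_moves --moves '[[[-0.011, 0.005, 0.015, -0.5, -1, 1.4, 1], [0, 0, 0.005, 0, 0, 0, 1], [0, 0, 0, 0, 0, 0, 1], [0, 0, 0, 0, 0, 0, 1]]]'

```text
time: 15.9
eef_pos: [0.5003, 0.1513, 0.1297]
tcp_rot: [0.139, 0.99, -0.001, -0.001]
contact_force: [1.1, 0.4, -0.9]
opening: 0.128
```

Run:
```python
from h import *
s=st();plan([((.5017,.1544,.11),164.4)],1,step=.033)
snap('wrist','w5');st()
cv2.imwrite('pics/w5c.png',cv2.resize(cv2.imread('pics/w5.png')[130:380,220:420],None,fx=2.4,fy=2.4,interpolation=cv2.INTER_CUBIC))
```

```text
t 15.9 p [0.5003 0.1513 0.1297] yaw 164.05 zax [-2.1e-03 -9.0e-04 -1.0e+00] F [ 1.07  0.45 -0.87] M [-0.008  0.034  0.   ] op 0.128
1
[[-0.001, 0.003, 0.02, -0.1, -0.1, -0.4, 1]]
t 15.95 p [0.5004 0.1514 0.1298] yaw 164.05 zax [-1.8e-03 -9.0e-04 -1.0e+00] F [-0.04 -0.05 -0.81] M [0.011 0.04  0.045] op 0.128
```

View pics/w5c.png

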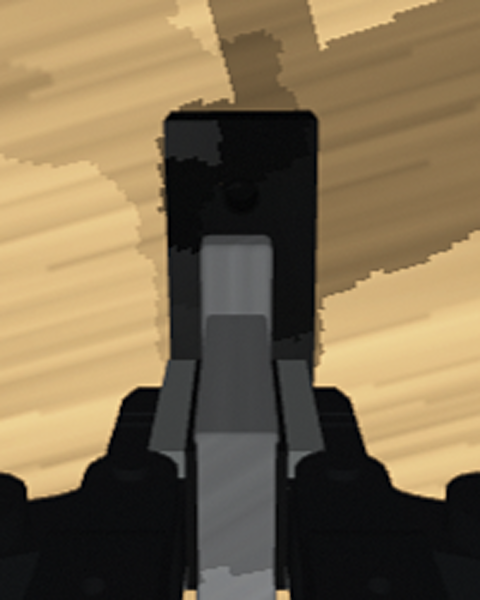

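The stand's +x hole is visible at (240,193), and the bar end corners are at (201,237) and (272,237).

Run:
```python
from h import *
f=lambda u,v:((u+.5)/2.4+219.5,(v+.5)/2.4+129.5)
P=np.array([.5004,.1514]);y=np.radians(164.05);X=np.array([np.cos(y),np.sin(y)]);Y=np.array([X[1],-X[0]])
for n,uv,z in[('hole',(240,193),.03),('bar',(201,237),.1138),('bar',(272,237),.1138),('st',(166,118),.03),('st',(317,118),.03)]:
    w=px2w('w5',f(*uv),z)[:2];d=w-P;print(n,w.round(4),'tool',(d@X).round(4),(d@Y).round(4))
```

```text
hole [0.4786 0.1596] tool 0.0232 0.0019
bar [0.4696 0.1543] tool 0.0304 -0.0057
bar [0.4733 0.1673] tool 0.0304 0.0078
st [0.4524 0.1455] tool 0.0446 -0.0189
st [0.464  0.1863] tool 0.0446 0.0235
```

Emit:
apply_moves --moves '[[[-0.001, 0.002, 0.015, -0.1, -0.1, -0.3, 1], [0, 0, 0.015, 0, 0, 0, 1], [0, 0, 0.012, 0, 0, 0, 1], [0, 0, 0, 0, 0, 0, 1], [0, 0, 0, 0, 0, 0, 1]]]'

```text
time: 16.45
eef_pos: [0.504, 0.1519, 0.0899]
tcp_rot: [0.137, 0.991, 0.001, 0.003]
contact_force: [-0.2, 0.3, -1.3]
opening: 0.129
```

Run:
```python
from h import *
st();plan([((.5018,.1532,.083),164.4)],1,step=.033)
```

```text
t 16.45 p [0.504  0.1519 0.0899] yaw 164.23 zax [ 5.6e-03  6.0e-04 -1.0e+00] F [-0.24  0.26 -1.33] M [-0.001 -0.029  0.012] op 0.129
1
[[0.003, 0.001, 0.007, 0.1, 0.3, -0.2, 1]]
```

Emit:
apply_moves --moves '[[[0.003, 0.001, 0.006, 0.1, 0.3, -0.2, 1], [0, 0, 0, 0, 0, 0, 1], [0, 0, 0, 0, 0, 0, 1]]]'

```text
time: 16.75
eef_pos: [0.5023, 0.1539, 0.0851]
tcp_rot: [0.135, 0.991, 0.0, 0.001]
contact_force: [0.4, -0.2, -1.1]
opening: 0.13
```

Run:
```python
from h import *
st();plan([((.5018,.1532,.076),164.4)],1,step=.033)
```

```text
t 16.75 p [0.5023 0.1539 0.0851] yaw 164.45 zax [ 2.3e-03  6.0e-04 -1.0e+00] F [ 0.45 -0.2  -1.09] M [ 0.033 -0.015 -0.004] op 0.13
1
[[0.0, -0.001, 0.009, 0.1, 0.1, 0.0, 1]]
```

Emit:
apply_moves --moves '[[[0.0003, -0.0005, 0.004, 0.1, 0.1, 0, 1], [0, 0, 0.004, 0, 0, 0, 1], [0, 0, 0.004, 0, 0, 0, 1], [0, 0, 0.004, 0, 0, 0, 1], [0, 0, 0.002, 0, 0, 0, 1], [0, 0, 0, 0, 0, 0, 1]]]'

```text
time: 17.35
eef_pos: [0.5021, 0.1536, 0.0659]
tcp_rot: [0.135, 0.991, -0.0, 0.0]
contact_force: [-0.2, 0.1, -2.1]
opening: 0.13
```

```bash
python3 -c "from h import *;st()"
```

```text
t 17.35 p [0.5021 0.1536 0.0659] yaw 164.46 zax [ 7.e-04 -7.e-04 -1.e+00] F [-0.16  0.06 -2.08] M [0.02  0.044 0.027] op 0.13
```

Pins are 4 mm into the stand holes with no contact. Continuing.

Emit:
apply_moves --moves '[[[0, 0, 0.003, 0, 0, 0, 1], [0, 0, 0.003, 0, 0, 0, 1], [0, 0, 0.002, 0, 0, 0, 1], [0, 0, 0.001, 0, 0, 0, 1], [0, 0, 0, 0, 0, 0, 1]]]'

```text
time: 17.85
eef_pos: [0.5022, 0.1536, 0.0561]
tcp_rot: [0.135, 0.991, -0.0, 0.0]
contact_force: [0.1, 0.3, -0.4]
opening: 0.125
```

```bash
python3 -c "from h import *;st()"
```

```text
t 17.85 p [0.5022 0.1536 0.0561] yaw 164.46 zax [ 8.e-04 -7.e-04 -1.e+00] F [ 0.12  0.34 -0.41] M [-0.029  0.013 -0.015] op 0.125
```

Emit:
apply_moves --moves '[[[0, 0, 0, 0, 0, 0, 0.3], [0, 0, 0, 0, 0, 0, -1], [0, 0, 0, 0, 0, 0, -1], [0, 0, 0, 0, 0, 0, -1], [0, 0, 0, 0, 0, 0, -1], [0, 0, 0, 0, 0, 0, -1], [0, 0, -0.01, 0, 0, 0, -1], [0, 0, -0.02, 0, 0, 0, -1], [0, 0, -0.03, 0, 0, 0, -1], [0, 0, -0.04, 0, 0, 0, -1], [0, 0, -0.03, 0, 0, 0, -1], [0, 0, 0, 0, 0, 0, -1]]]'

```text
time: 19.05
eef_pos: [0.5025, 0.1537, 0.1949]
tcp_rot: [0.135, 0.991, -0.0, 0.001]
contact_force: [0.2, -1.0, -0.2]
opening: 0.998
```

Run:
```python
from h import *
st()
snap('wrist','w6');snap('scene','s6')
a=cv2.imread('pics/w6.png')[150:350,200:440];b=cv2.imread('pics/s6.png')[190:320,220:420]
a=cv2.resize(a,(400,333),interpolation=cv2.INTER_CUBIC);b=cv2.resize(b,(400,260),interpolation=cv2.INTER_CUBIC)
c=np.zeros((333,800,3),np.uint8);c[:,:400]=a;c[:260,400:]=b;cv2.imwrite('pics/c6.png',c)
```

```text
t 19.05 p [0.5025 0.1537 0.1949] yaw 164.46 zax [ 2.8e-03 -5.0e-04 -1.0e+00] F [ 0.24 -1.02 -0.15] M [ 0.009 -0.062  0.008] op 0.998
```

View pics/c6.png

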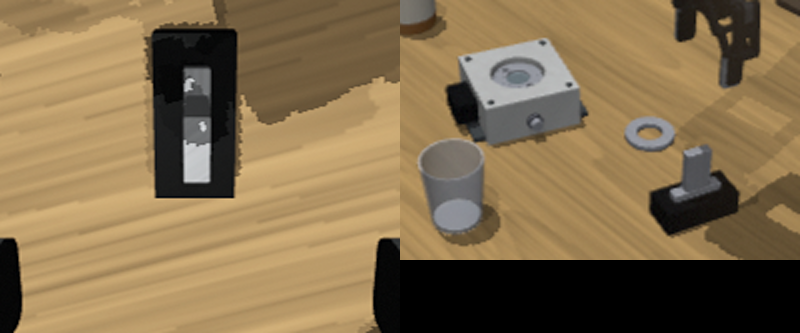

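The view shows the spanner upright and seated. Its grip top is at scene pixel (368,265), the same as at the start (369,266), and the beaker, spare ring and cell are where they were.

```bash
python3 -c "from h import *;st();print(ctrl.sign_off())"
```

```text
t 19.15 p [0.5002 0.1534 0.1904] yaw 164.45 zax [-0.0044 -0.0012 -1.    ] F [-0.16  0.01 -0.11] M [-0.006 -0.038  0.044] op 0.999
the job is handed in; nothing more can be done
None
```

The ring is turned home against its stop, the spanner is back upright in its stand, and the job was handed in at 19 s. No verdict was reported.

- **Turning:** I turned the ring clockwise in small steps at about 0.2 N m. The moment then rose to 0.59–0.64 N m with no further rotation, a little above the 0.4–0.5 suggested but well under 1.2. I then backed off within the pin play to about 0 N m and lifted out.
- **Ring angle:** A wrist picture afterwards showed the hole line turned about 63° (1.10 rad), which fits the 0.8–1.2 rad range. I inferred that the ring is home from the torque and this angle; I did not measure the window height.
- **Spanner:** It went back into the stand holes without noticeable contact force. The last pictures show it upright and centred, its grip at the same scene pixel as at the start. The gripper was open and about 14 cm higher.
- **Bystanders:** The spare ring and beaker look unmoved in the last crop. The other bystanders were outside that crop, and the arm did not go near them.

**Disagreements:**
- While turning, the computed spanner centre drifted about 2–3 mm from the ring centre I had measured. This stayed within limits and the sideways force stayed under 3 N.
- Three readings of the spanner's sideways position in the jaws gave +1, −1.5 and +1 mm.
- Over the stand, the position seen by camera differed about 2 mm from the pose I grasped at, so I aimed between the two.

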